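# Show a coil's terminals in the inspection mirror

### The job

I want to look over the solder joints at the coil's terminal block. Turn the coil in its round seat on the viewing stand until its two blade terminals point straight at the mirror, and let go of it there, upright and fully seated. Then lift the hinged mirror, which has a ball knob for a handle, until its needle meets the tooth of the index clamped on the quadrant, and finish while holding it steady there, since it drops flat when let go; do not shift the index, and leave the other things on the bench where they are.

Things in the scene. Friction and masses are not known exactly. Their poses are not given: they have to be found in the camera images.
- coil: loose wound coil former, about 70 g, upright in the seat: two round flanges 34 mm across, the upper one 26 to 30 mm above its underside (thin pins on another side reach 36). At its +x side a black terminal block (19 mm wide, 18 to 29 mm up, out to 27 mm from the axis) with two flat steel blades out to 37 mm. Grasp the flanges across y. Origin: centre of the underside; z up
- terminals (a point): point between the two blade terminals of the coil, 32 mm from its axis, 23 mm above its underside
- nest (a point): centre of the floor of the seat, 50 mm above the bench: a round recess 37 mm wide and 3 mm deep in the top of a pedestal 47 mm across, on the base plate of the stand. x axis: level, from the seat straight towards the mirror; z up. The stand is fixed; its base plate is 235 by 118 mm and 10 mm thick
- mirror_hinge (a point): middle of the mirror's hinge line, 45 mm above the bench and 80 mm from the nest along the nest's x; same axes as the nest. The hinge runs along y. The hinge brackets stand to 49 mm above the bench
- mirror (a joint): angle of the mirror about its hinge, rad: 0 lying flat, glass up, on its rests; grows as the knob end rises (at most 1.15). The mirror weighs about 0.3 kg (1.3 N at the knob), turns freely and drops back to 0 when let go. Its frame reaches from the hinge 94 mm outward (away from the coil) and is 86 mm wide; a short needle on its +y side moves along the quadrant
- mirror_knob (a point): centre of the black ball knob, 22 mm across, on a 6 mm stem, 138 mm from the hinge line in the plane of the mirror, 45 mm above the bench when flat. Free on both sides along y and from above; pinched across y it pivots in the fingers as the mirror swings. x axis: from the hinge to the knob, turns with the mirror
- index (a joint): angle of the index rider on the quadrant, rad, about the same hinge line and measured like mirror, so needle and tooth meet when the two are equal. Clamped: it is not to be moved
- index_tooth (a point): tip of the tooth of the index, 68 mm from the hinge line and 56 mm to its +y side. The index is a brass rider 13 mm wide with a thumb screw on the outer rim of the quadrant, a graduated arc strip that stands beside the mirror on its +y side, up to 74 mm from the hinge line and 115 mm above the bench; the rider reaches 86 mm from the hinge line and its thumb screw 68 mm to the +y side. x axis: from the hinge line to the tooth
- bobbin_1: bystander: coil former with two round flanges 44 mm across, 32 mm high, pins but no terminal block, loose on the bench round the stand; leave it. Origin: centre of its underside
- bobbin_2: bystander: coil former 40 mm across, 28 mm high, no terminal block, loose on the bench round the stand; leave it. Origin: centre of its underside
- felt_pads: bystander: small stack of felt pads, 50 x 38 x 14 mm, loose on the bench round the stand; leave it. Origin: centre of its underside
- screwdriver_2: bystander: screwdriver, 194 mm long, 24 mm thick, loose on the bench round the stand; leave it. Origin: centre of its underside
- steel_ring: bystander: flat steel ring, 44 mm across, 8 mm high, loose on the bench round the stand; leave it. Origin: centre of its underside
- calliper: bystander: calliper, 199 x 63 x 16 mm, loose on the bench round the stand; leave it. Origin: centre of its underside
- core_1: bystander: tube core, 34 mm across, 62 mm high, loose on the bench round the stand; leave it. Origin: centre of its underside
Things that resemble listed ones, but are neither listed nor needed, are in the scene too. What is shaped like the coil but red, turquoise or yellow is not meant.

How it is judged:
By the outcome, as a careful person would: the job done as asked, in the order asked, and still so for the second after the job is handed in, while the arm keeps its last pose, push and grip.
It also fails if it takes over 61 s, if anything falls off the work surface, if the arm or the gripper's body presses on something with over 40 N, if the wrist force passes 120 N, or if a joint passes its speed limit or range.

### The arm

A 6-joint arm with a two-finger parallel gripper is mounted at the origin on a cart in front of the work surface, level with it; the furniture and walls round the work are solid. World frame = base frame: x ahead of the robot, y to its left, z up, the work surface at z = 0. Lengths are in m, angles in rad, forces in N, time in s.
With the tool pointing down it reaches from about 0.325 to 0.775 m from the base axis. Payload 9.3 kg.
Tool frame: the origin (TCP) lies on the centre line of the jaws, within the pads' length; the fingertips stand 19 mm ahead of it and the grasp point (between the pads) is the TCP; z points along the fingers, y is the line along which they close (so a half turn about z gives the same grasp; the last joint's range is limited). The gripper opens to 85 mm and grips with 20 to 120 N. Pads are 22 mm wide; open, the fingers measure 114 mm over their backs; the gripper's body (76 mm by 85 mm) begins 54 mm behind the grasp point. The pads swing forward as they close: fully open they stand 13 mm farther back than shut.
Start: joints at [1.123, 0.259, 0.021, 1.334, 0, 1.418], TCP at [0.16, 0.526, 0.25] pointing down, gripper open.
Joint ranges: [-3.04, 3.04], [-0.91, 1.82], [-1.04, 1.36], [-1.92, 1.95], [-1.52, 1.45], [-3.14, 3.14]. Speed limits (rad/s): [2.22, 2.22, 2.79, 3.14, 3.14, 3.14].

### API

Orientations are given as a 3x3 rotation matrix whose columns are the frame's x, y, z axes.
In Python, from bench import manip gives the robot as it stands. The module is installed in compiled form; this text tells all that it offers. Calls block until the motion is done:
- manip.movep(position, orientation): joint-space move of the TCP to a pose.
- manip.line_to(position, orientation=None, velocity=0.15): straight line of the TCP; orientation=None keeps the orientation; velocity is the mean speed in m/s.
- manip.movej(angles): joint-space move.
- manip.move_gripper(opening, newtons=None): opening from 0.0 (shut) to 1.0 (fully open); newtons is the grip in N (None keeps the last); returns when the fingers have stopped.
- manip.dwell(seconds).
- manip.ik(position, orientation): joint angles nearest the present ones, or None.
- manip.sense(): the state.
- manip.camera(name): name is "scene" or "top"; returns (picture, depth): 384x512x3 uint8, red, green, blue; 384x512 float32, m along the optical axis (not along the pixel's ray), 0 where there is no reading.
- manip.calibration(name): a dict with "fx", "fy", "cx", "cy" (pixels), "rvec" (rotation vector, rad) and "tvec" (3), from world to camera coordinates, as OpenCV has them. Camera axes: x right, y down, z forward; pixel columns grow to the right and rows downward; lengths in m; the calibration is good to about 2 mm. A picture is of the moment at which its call begins. calibration takes no time and is no camera call.
A pose or a line that the arm cannot do raises manip.PlanningError and nothing moves.
- manip.job_done(): hands the job in; it is judged then, once.
The state is a dict: "clock": time; "q": joint angles; "dq": joint speeds; "joint_torque": joint torques, N m; "position": TCP position; "eef_rot": TCP orientation; "wrist_force": force on the tool from outside, world axes, zero at the start; "torque": the same for the moment, N m; "opening": opening from 0.0 (shut) to 1.0 (fully open); "gripper_force": force on a finger pad.
Only numpy, scipy, OpenCV 4.12 (cv2) and the standard library are available. Lean on these libraries where they do the work, as an engineer would, in place of code of your own. Each camera call takes 0.05 s, during which the arm holds its last target. There are 200 camera calls.

## Working session

There is one attempt and no reset: what is moved stays moved. The work goes in short steps, each a Python script; the robot and the scene stay as the last script left them, time stands still between calls to the robot, and variables do not carry over. Pictures are saved under pics/ and viewed, at most 10 in all, crops included, and the job is handed in when it is done.

```bash
mkdir -p pics
cat > h.py <<'E'
import numpy as np, cv2
from bench import manip
def cam(n):
    p,d=manip.camera(n); c=manip.calibration(n)
    R=cv2.Rodrigues(np.array(c["rvec"],float))[0]; t=np.array(c["tvec"],float).ravel()
    v,u=np.mgrid[:384,:512]
    P=np.stack([(u-c["cx"])/c["fx"]*d,(v-c["cy"])/c["fy"]*d,d],-1)
    W=(P-t)@R; W[d==0]=np.nan
    return p,d,W
def proj(n,X):
    c=manip.calibration(n); K=np.array([[c["fx"],0,c["cx"]],[0,c["fy"],c["cy"]],[0,0,1]])
    return cv2.projectPoints(np.array(X,float).reshape(-1,3),np.array(c["rvec"],float),np.array(c["tvec"],float),K,None)[0][:,0]
def save(n,p,box=None,s=1):
    if box: u0,v0,u1,v1=box; p=p[v0:v1,u0:u1]
    cv2.imwrite("pics/"+n+".png",cv2.resize(p,None,fx=s,fy=s,interpolation=cv2.INTER_CUBIC)[...,::-1])
E
python3 - <<'E'
from h import *
for n in("scene","top"):
    p,d,W=cam(n); np.savez("pics/"+n+"0.npz",p=p,W=W); save(n+"0",p,s=1.5)
    R=cv2.Rodrigues(np.array(manip.calibration(n)["rvec"]))[0]; print(n,-R.T@np.array(manip.calibration(n)["tvec"]).ravel(),R[2])
E
```

```text
scene [ 0.20089048 -0.46997076  0.51243589] [ 0.36001964  0.76539038 -0.53344486]
top [0.38199661 0.17877629 0.89619514] [ 0.1587843   0.01190649 -0.9872415 ]
```

View pics/scene0.png

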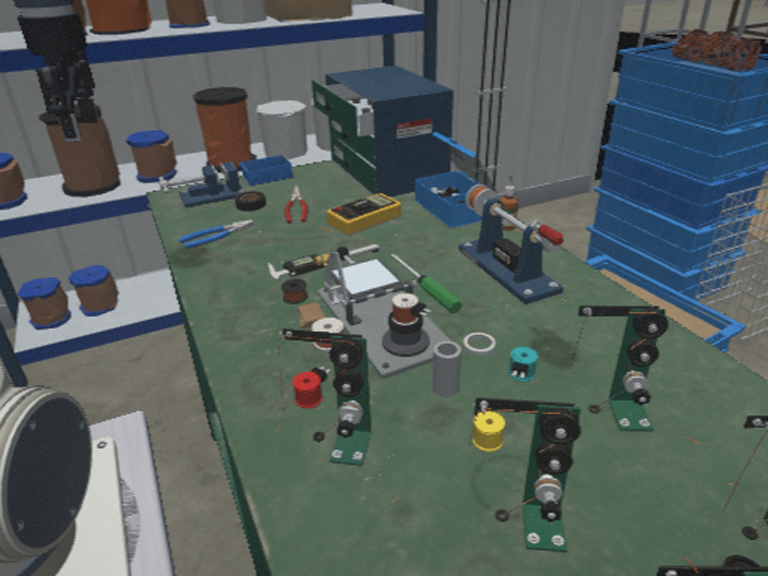

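View pics/top0.png

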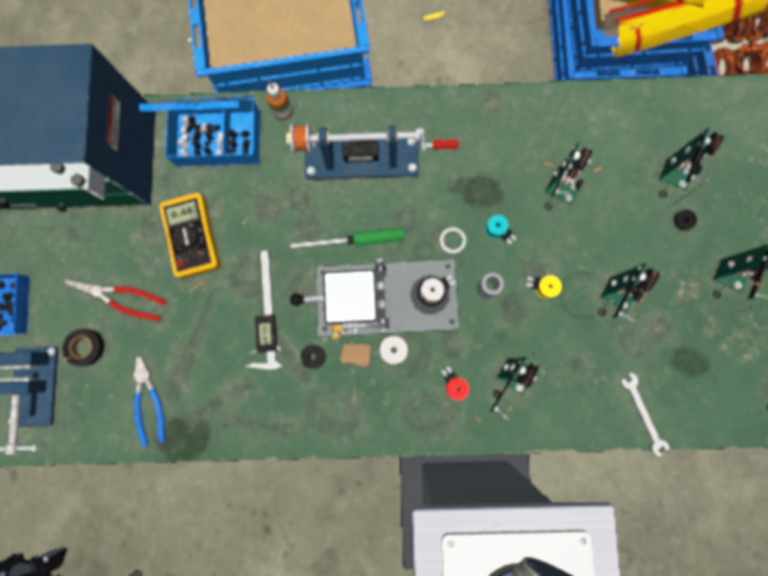

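Run:
```python
from h import *
T=np.load("pics/top0.npz");S=np.load("pics/scene0.npz")
a=cv2.resize(T["p"][165:240,190:315],None,fx=6,fy=6,interpolation=cv2.INTER_CUBIC)
save("crop_top",a); save("crop_scene",S["p"][160:255,200:310],s=6)
W=T["W"]
def at(u,v): return W[int(v/1.5),int(u/1.5)].round(4)
for n,q in dict(coil=(432,290),knob=(297,299),ring=(412,285),mir=(350,297)).items(): print(n,at(*q))
# knob
def comp(Wm,c,r,z0,z1):
    m=(np.hypot(Wm[...,0]-c[0],Wm[...,1]-c[1])<r)&(Wm[...,2]>z0)&(Wm[...,2]<z1); return m
def circ(P):
    A=np.c_[2*P[:,:2],np.ones(len(P))]; s=np.linalg.lstsq(A,(P[:,:2]**2).sum(1),rcond=None)[0]; return s[:2],np.sqrt(s[2]+s[0]**2+s[1]**2)
for nm,Wm in(("top",W),("scene",S["W"])):
    k=at(297,299);m=comp(Wm,k,.02,.03,.07); X=Wm[m]; print(nm,"knob",X.mean(0),X.max(0),X.min(0),len(X))
    c=at(432,290)
    m=comp(Wm,c,.03,.07,.0835);X=Wm[m];print("flange",len(X),X.mean(0),np.ptp(X,axis=0), "mid",(X.max(0)+X.min(0))/2)
    m=comp(Wm,c,.035,.045,.056);X=Wm[m];print("ped",len(X),X.mean(0),"mid",(X.max(0)+X.min(0))/2,np.ptp(X,axis=0))
    # mirror glass pixels bright
    # plate
m=(W[...,2]>.006)&(W[...,2]<.016)&(np.abs(W[...,0]-at(432,290)[0])<.1)&(np.abs(W[...,1]-at(380,297)[1])<.14)
n,l,st,ce=cv2.connectedComponentsWithStats(m.astype(np.uint8)); 
for i in range(1,n):
    if st[i,4]>300: print("plate",st[i]); r=cv2.minAreaRect(W[l==i][:,:2].astype(np.float32)); print(r)
```

```text
coil [0.4951 0.1189 0.0471]
knob [0.4857 0.3347 0.0548]
ring [0.5087 0.1511 0.01  ]
mir [0.4867 0.2516 0.0475]
top knob [0.48514439 0.33419374 0.05088486] [0.49390274 0.34769582 0.05658586] [0.47486888 0.31655053 0.04472301] 79
flange 205 [0.49332974 0.11707899 0.0789042 ] [0.03556501 0.04709432 0.0128381 ] mid [0.49227336 0.11390311 0.07668186]
ped 116 [0.48621079 0.12521009 0.05148705] mid [0.49137992 0.12180342 0.05025011] [0.04604863 0.04326365 0.00995344]
scene knob [0.48638955 0.32908923 0.0504473 ] [0.49555057 0.33833193 0.05744594] [0.47919521 0.31599498 0.03588571] 51
flange 244 [0.49349838 0.11144404 0.07828853] [0.03604123 0.04678017 0.01256906] mid [0.49387504 0.11325791 0.07633406]
ped 170 [0.48663334 0.10750653 0.05122246] mid [0.49152419 0.11545701 0.05050231] [0.04289228 0.04110196 0.01090585]
plate [ 238  173   68   50 1760]
((0.49053269624710083, 0.16066387295722961), (0.11801474541425705, 0.16860240697860718), 1.502506971359253)
```

View pics/crop_top.png

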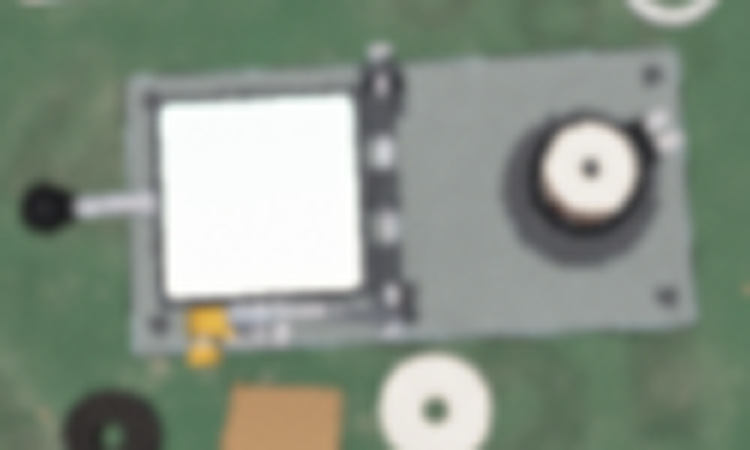

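View pics/crop_scene.png

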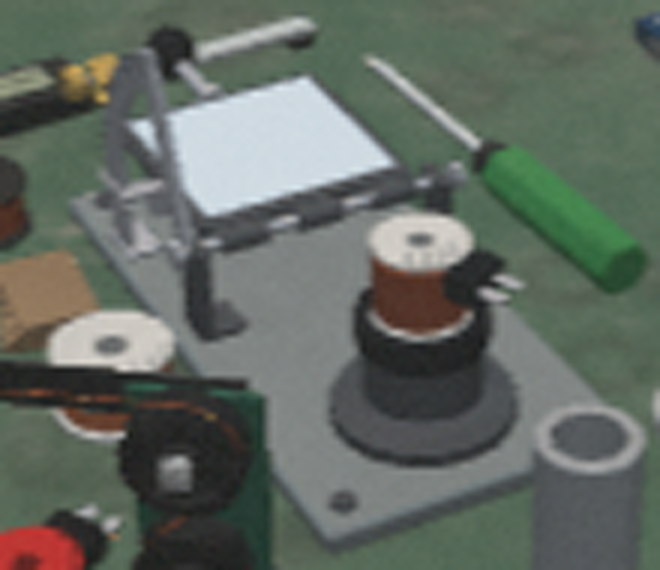

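```bash
cat > m.py <<'E'
from h import *
def brass(p,W,c):
    h=cv2.cvtColor(p,cv2.COLOR_RGB2HSV); m=(h[...,0]>14)&(h[...,0]<30)&(h[...,1]>140)&(h[...,2]>90)
    return m&(np.hypot(W[...,0]-c[0],W[...,1]-c[1])<.05)&(W[...,2]>.03)
E
python3 - <<'E'
from m import *
D={n:np.load(f"pics/{n}0.npz") for n in("top","scene")}
for n in D:
    p,W=D[n]["p"],D[n]["W"]
    X=W[(W[...,2]>.035)&(W[...,2]<.06)&(p.min(-1)>170)&(np.abs(W[...,0]-.49)<.045)&(np.abs(W[...,1]-.25)<.06)]
    print(n,"glass",cv2.minAreaRect(X[:,:2].astype(np.float32)),X.mean(0),len(X))
    # coil top: white flange pixels
    m=(np.hypot(W[...,0]-.4935,W[...,1]-.117)<.024)&(W[...,2]>.074)&(W[...,2]<.086)&(p.min(-1)>110)
    X=W[m]; print("flange",len(X),X.mean(0),cv2.minEnclosingCircle(X[:,:2].astype(np.float32)))
    r=np.hypot(W[...,0]-.4935,W[...,1]-.1175); m=(r>.021)&(r<.042)&(W[...,2]>.062)&(W[...,2]<.085)
    X=W[m]; v=X.mean(0)-[.4935,.1175,0]; print("term",len(X),v,np.degrees(np.arctan2(v[1],v[0])),X[:,2].min(),X[:,2].max())
    R=r[m]; far=X[(R>.027)]; v=far.mean(0)-[.4935,.1175,0]; print(" blades",len(far),np.degrees(np.arctan2(v[1],v[0])))
    m=brass(p,W,(.433,.27)); X=W[m]; vv,uu=np.nonzero(m)
    print("brass",len(X)); 
    for u,v,x,c in zip(uu,vv,X,p[m]): print(u,v,x.round(3),c)
# plate via top homography z=.01
W=D["top"]["W"]
m=(W[...,2]>.006)&(W[...,2]<.016)&(np.abs(W[...,0]-.49)<.08)&(np.abs(W[...,1]-.2)<.14)
n,l,st,ce=cv2.connectedComponentsWithStats(m.astype(np.uint8)); X=W[l==1+np.argmax(st[1:,4])]
print("plate x,y range",X.min(0),X.max(0))
for s in(1,-1):
    P=[]
    for y in np.arange(.085,.2,.004):
        q=X[np.abs(X[:,1]-y)<.002]
        if len(q): P.append((y,(s*q[:,0]).max()*s))
    P=np.array(P); f=np.polyfit(*P.T,1); f=np.polyfit(*P[np.abs(P[:,1]-np.polyval(f,P[:,0]))<.002].T,1); print("edge",f,np.degrees(np.arctan(f[0])))
E
```

```text
top glass ((0.4888527989387512, 0.2545525133609772), (0.07918351143598557, 0.11049392819404602), 1.8325990438461304) [0.48835181 0.25230127 0.0475533 ] 1076
flange 167 [0.49138868 0.12085214 0.0792595 ] ((0.49336981773376465, 0.1161896362900734), 0.022368397563695908)
term 23 [ 0.00776917 -0.01604778  0.07478835] -64.16711531799403 0.06582266865870377 0.08171558492131913
 blades 8 -63.58132901575643
brass 22
225 216 [0.441 0.268 0.082] [167 138  74]
222 217 [0.439 0.274 0.087] [186 150  73]
223 217 [0.439 0.272 0.086] [206 163  71]
224 217 [0.439 0.269 0.086] [212 170  73]
225 217 [0.439 0.267 0.085] [214 172  77]
226 217 [0.439 0.265 0.084] [210 173  92]
222 218 [0.437 0.274 0.087] [199 158  74]
223 218 [0.437 0.271 0.088] [219 173  73]
224 218 [0.437 0.269 0.087] [225 181  77]
225 218 [0.437 0.267 0.086] [226 183  79]
226 218 [0.437 0.265 0.084] [222 181  88]
222 219 [0.434 0.274 0.087] [193 155  77]
223 219 [0.434 0.272 0.086] [215 171  79]
224 219 [0.434 0.269 0.087] [222 178  81]
225 219 [0.434 0.267 0.085] [222 179  79]
226 219 [0.434 0.265 0.084] [218 177  83]
225 220 [0.432 0.267 0.087] [201 164  88]
226 220 [0.432 0.265 0.085] [199 163  86]
222 224 [0.423 0.274 0.085] [204 166  83]
223 224 [0.423 0.272 0.087] [217 173  82]
224 224 [0.423 0.27  0.086] [209 168  78]
225 224 [0.423 0.267 0.086] [187 153  77]
scene glass ((0.4902205765247345, 0.24819324910640717), (0.07599414139986038, 0.10055719316005707), 2.5242156982421875) [0.49161183 0.24877416 0.04868776] 526
flange 132 [0.49284015 0.11905059 0.08040648] ((0.4920516908168793, 0.12009010463953018), 0.018203312531113625)
term 58 [ 0.00987992 -0.02321571  0.07541375] -66.94684029165293 0.0697410669137891 0.0798311303594704
 blades 14 -62.37880779303833
brass 0
plate x,y range [0.4301219  0.07537364 0.0060049 ] [0.55113777 0.2434338  0.01598517]
edge [-0.03250789  0.55290629] -1.8619089935464475
edge [-0.02600835  0.43689267] -1.4898329178740735
```

Run:
```python
from m import *
th=.47;a=np.radians(91.8);ex=np.array([np.cos(a),np.sin(a),0]);ey=np.array([-ex[1],ex[0],0]);ez=np.array([0,0,1.])
nest=np.array([.4918,.1172,.05]);H=nest+.08*ex-.005*ez
out=[]
for n in("top","scene"):
    A=[cam(n) for _ in range(8)]; p=np.mean([x[0] for x in A],0).astype(np.uint8); W=np.nanmean([x[2] for x in A],0); np.savez(f"pics/{n}1.npz",p=p,W=W)
    c=proj(n,H+.077*(np.cos(th)*ex+np.sin(th)*ez)+.056*ey)[0]; u,v=c.round().astype(int); print(n,c)
    k=cv2.resize(p[v-16:v+16,u-16:u+16],(400,400),interpolation=cv2.INTER_NEAREST); out.append(k)
    h=cv2.cvtColor(p,cv2.COLOR_RGB2HSV)
    for vv in range(v-8,v+9):
        for uu in range(u-8,u+9):
            if 14<h[vv,uu,0]<32 and h[vv,uu,1]>80 and h[vv,uu,2]>70:
                d=W[vv,uu]-H; r=np.array([d@ex,d@ey,d[2]])*1e3; print(uu,vv,r.round(1),h[vv,uu],round(np.hypot(r[0],r[2]),1),round(np.arctan2(r[2],r[0]),3))
save("rider",np.hstack(out))
```

```text
top [226.69635629 220.49499288]
222 216 [ 87.1  39.7 -35.5] [ 19 120 147] 94.1 -0.387
223 216 [ 84.6  39.9 -35.1] [ 20 142 158] 91.5 -0.393
224 216 [ 82.1  40.  -35.6] [ 20 145 163] 89.5 -0.409
225 216 [71.6 45.8 39.2] [ 20 142 167] 81.7 0.5
226 216 [69.5 45.9 38.3] [ 20 121 166] 79.3 0.504
221 217 [81.  47.5 38.1] [ 20 105 161] 89.5 0.44
222 217 [78.1 48.  43.4] [ 20 154 187] 89.4 0.507
223 217 [75.8 48.2 43.6] [ 21 167 205] 87.4 0.522
224 217 [73.8 48.1 41.4] [ 21 168 212] 84.6 0.511
225 217 [71.6 48.2 40.6] [ 21 164 214] 82.3 0.516
226 217 [69.4 48.3 39.6] [ 21 144 209] 79.9 0.518
227 217 [67.2 48.3 38.4] [ 20  87 193] 77.5 0.519
221 218 [81.3 49.7 36.7] [ 20 114 170] 89.2 0.425
222 218 [78.2 50.3 43.1] [ 20 161 198] 89.3 0.503
223 218 [76.  50.4 43.2] [ 21 170 219] 87.4 0.518
224 218 [73.8 50.5 42.2] [ 21 169 225] 85.0 0.52
225 218 [71.6 50.5 41.1] [ 21 167 225] 82.6 0.521
226 218 [69.5 50.5 39.6] [ 21 155 222] 80.0 0.518
227 218 [67.3 50.6 38.4] [ 20 107 201] 77.5 0.518
221 219 [81.2 52.1 38.2] [ 20 108 167] 89.7 0.44
222 219 [78.3 52.5 43. ] [ 20 154 192] 89.4 0.502
223 219 [76
[... 4031 characters left out ...]
91
211 175 [73.5 64.8 34.5] [ 20 112  93] 81.2 0.439
212 175 [68.  64.3 37.2] [ 22 114  96] 77.5 0.5
213 175 [68.6 61.8 36.1] [ 21 113  95] 77.6 0.485
214 175 [68.  59.7 35.9] [ 21 108  85] 76.9 0.486
215 175 [182.8  17.6 -33.1] [ 22 106  94] 185.7 -0.179
216 175 [67.9 55.2 34.7] [ 21 127 141] 76.2 0.472
217 175 [65.3 53.8 35.6] [ 20 112 141] 74.3 0.499
211 176 [74.3 64.7 31.6] [21 93 74] 80.7 0.402
212 176 [69.3 64.1 33.9] [ 21 107  86] 77.2 0.454
213 176 [68.9 61.9 33.5] [22 92 72] 76.6 0.453
215 176 [183.3  17.7 -36.3] [ 21 102  75] 186.8 -0.195
216 176 [68.6 55.1 31.7] [ 22 129 162] 75.6 0.433
217 176 [63.9 54.5 33.9] [ 21 121 177] 72.3 0.489<stdin>:6: RuntimeWarning: Mean of empty slice
```

View pics/rider.png

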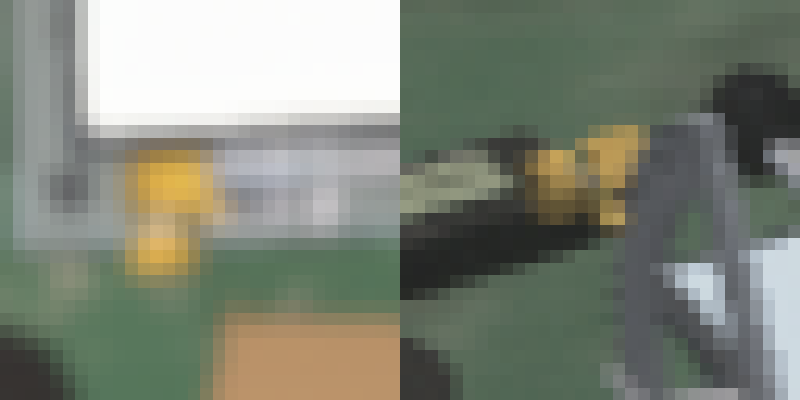

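```bash
cat >> h.py <<'E'
def Rj(deg):
    a=np.radians(deg); y=np.array([np.cos(a),np.sin(a),0]); z=np.array([0,0,-1.]); return np.c_[np.cross(y,z),y,z]
C=np.array([.4925,.1178,0])
def st(): s=manip.sense(); print(round(s["clock"],2),s["position"].round(4) if hasattr(s["position"],"round") else s["position"],"F",np.round(s["wrist_force"],1),"T",np.round(s["torque"],2),"op",round(s["opening"],3),"g",s["gripper_force"],"q6",round(s["q"][5],3))
E
python3 - <<'E'
from h import *
st()
for d in(27,-153,182,2):
    q=manip.ik(C+[0,0,.078],Rj(d)); print(d,None if q is None else np.round(q,3))
E
```

```text
0.9 [0.1598 0.5263 0.2503] F [-0.4  0.  -0.3] T [-0.02 -0.01  0.04] op 0.998 g 0.0 q6 1.418
27 [ 0.069  0.301 -0.388  0.882  0.     1.168]
-153 [ 0.069  0.301 -0.388  0.882  0.    -1.973]
182 [ 0.069  0.301 -0.388  0.882  0.    -1.537]
2 [ 0.069  0.301 -0.388  0.882  0.     1.605]
```

Run:
```python
from h import *
R=Rj(27)
manip.movep(C+[0,0,.17],R)
manip.line_to(C+[0,0,.078],R,velocity=.1); st()
manip.move_gripper(0.0,20); st(); 
q=np.array(manip.sense()["q"]); 
for i in range(1,6):
    t=q.copy(); t[5]-=np.radians(155)*i/5; manip.movej(t); st()
manip.move_gripper(.75); st()
manip.line_to(C+[0,0,.17],velocity=.15)
manip.movep(C+[-.0,-.1,.3],Rj(182)); st()
for n in("top","scene"):
    p,d,W=cam(n); np.savez(f"pics/{n}2.npz",p=p,W=W); u,v=proj(n,C+[0,0,.07])[0].astype(int)
    globals()[n]=cv2.resize(p[v-25:v+25,u-25:u+25],(400,400),interpolation=cv2.INTER_CUBIC)
save("turned",np.hstack([top,scene]))
```

```text
3.89 [0.4928 0.1179 0.0785] F [ 0.3 -0.5  0.3] T [-0.02  0.01  0.07] op 1.005 g 0.0 q6 1.169
4.46 [0.4929 0.1179 0.0784] F [0.9 1.7 4.1] T [ 0.26 -0.11  0.01] op 0.355 g 19.534596978337504 q6 1.169
5.04 [0.4933 0.1181 0.0786] F [2.7 2.7 2.5] T [ 0.62 -0.48 -0.01] op 0.354 g 19.71588953572791 q6 0.631
5.62 [0.4932 0.1185 0.0786] F [2.1 5.8 4.2] T [ 1.12 -0.37 -0.03] op 0.352 g 19.846583768958226 q6 0.088
6.21 [0.493  0.1185 0.0787] F [0.3 5.  5.3] T [ 1.17 -0.07 -0.02] op 0.358 g 19.85465602891054 q6 -0.453
6.79 [0.4926 0.1186 0.0787] F [-1.5  5.4  8.7] T [ 1.11  0.38 -0.02] op 0.353 g 19.871015172684565 q6 -0.994
7.38 [0.4924 0.1184 0.0788] F [-3.   4.8  8.8] T [ 0.93  0.51 -0.02] op 0.35 g 19.778998447582126 q6 -1.535
7.8 [0.4928 0.1177 0.0782] F [-0.1 -0.9 -0.1] T [-0.01 -0.04 -0.02] op 0.751 g 0.0 q6 -1.536
9.26 [0.4922 0.018  0.2984] F [-0.4  0.5 -0.5] T [ 0.05 -0.04  0.  ] op 0.749 g 0.0 q6 -1.739
```

View pics/turned.png

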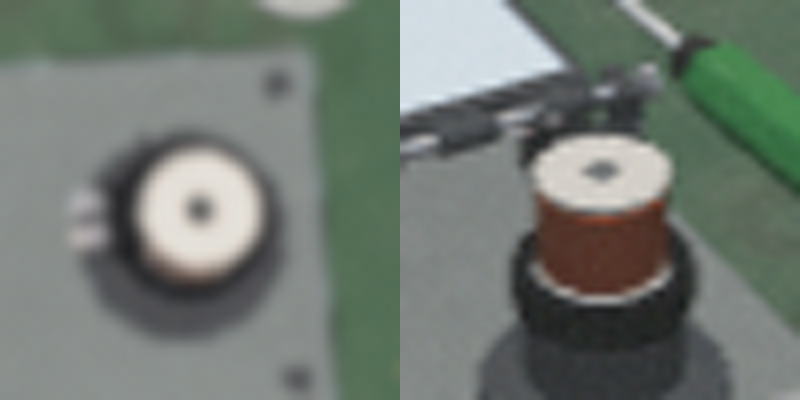

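```bash
cat > hd.py <<'E'
from h import *
def bp(n,uv,z):
    c=manip.calibration(n);R=cv2.Rodrigues(np.array(c["rvec"],float))[0];t=np.array(c["tvec"],float).ravel()
    o=-R.T@t; d=R.T@np.array([(uv[0]-c["cx"])/c["fx"],(uv[1]-c["cy"])/c["fy"],1]); return o+d*(z-o[2])/d[2]
def heading(p):
    # flange: bright blob; blades: bright blob beyond; top camera, everything rectified
    u0,v0=proj("top",C+[0,0,.08])[0].astype(int)
    # rectify to plane z=.08 and z=.073 at 0.25 mm
    def rect(z,half=.05,s=.00025):
        N=int(2*half/s); g=np.array([[-half,-half],[half,-half],[half,half],[-half,half]])
        uv=proj("top",np.c_[g+C[:2],np.full(4,z)]).astype(np.float32)
        M=cv2.getPerspectiveTransform(uv,np.array([[0,0],[N,0],[N,N],[0,N]],np.float32))
        return cv2.warpPerspective(p,M,(N,N),flags=cv2.INTER_CUBIC).min(-1).astype(float)
    s=.00025;half=.05
    a=rect(.08); b=rect(.073); gx=(np.arange(a.shape[0])+.5)*s-half; X,Y=np.meshgrid(gx,gx)
    w=((np.hypot(X,Y)<.02)&(a>135)).astype(np.uint8); cn=max(cv2.findContours(w,0,2)[0],key=cv2.contourArea); (cx,cy),_=cv2.minEnclosingCircle(cn); M=cv2.moments(cn)
    c=np.array([M["m10"]/M["m00"],M["m01"]/M["m00"]])*s-half; c2=np.array([cx,cy])*s-half
    r=np.hypot(X-c[0],Y-c[1]); th=np.arctan2(Y-c[1],X-c[0])
    m=(r>.028)&(r<.039)&(np.abs(th-np.pi/2)<.5); bg=np.percentile(b[m],40); ww=np.clip(b-bg-15,0,None)*m
    q=np.array([(ww*X).sum(),(ww*Y).sum()])/ww.sum(); d=q-c
    return C[:2]+c,C[:2]+c2,C[:2]+q,np.hypot(*d),np.degrees(np.arctan2(d[1],d[0]))
E
python3 - <<'E'
from hd import *
print(heading(np.load("pics/top2.npz")["p"]))
for f,x in(("top2",(.4915,.117)),("scene2",(.4915,.117))):
    W=np.load(f"pics/{f}.npz")["W"]; 
    m=(np.hypot(W[...,0]-x[0],W[...,1]-x[1])<.015)&(W[...,2]>.07)&(W[...,2]<.09); X=W[m]; m2=X[:,2]>np.median(X[:,2])-.003; X=X[m2]
    print(f,"flange z",np.median(X[:,2]),"plane",np.linalg.lstsq(np.c_[X[:,:2]-X[:,:2].mean(0),np.ones(len(X))],X[:,2],rcond=None)[0])
# stand direction by pixel-edge: screw holes / plate edge lines
p=np.load("pics/top2.npz")["p"]
g=cv2.cvtColor(p,cv2.COLOR_RGB2HSV)
W0=np.load("pics/top2.npz")["W"]
# saturation edges: plate grey (low S) vs green
half=.13;s=.0005
cc=np.array([.49,.17]);gq=np.array([[-.1,-half],[.1,-half],[.1,half],[-.1,half]]);N=(int(.2/s),int(.26/s))
uv=proj("top",np.c_[gq+cc,np.full(4,.01)]).astype(np.float32)
M=cv2.getPerspectiveTransform(uv,np.array([[0,0],[N[0],0],[N[0],N[1]],[0,N[1]]],np.float32))
r=cv2.warpPerspective(p,M,N,flags=cv2.INTER_LINEAR).astype(float); G=r[...,1]-(r[...,0]+r[...,2])/2  # greenness
for sgn in(1,-1):
    P=[]
    for j in range(0,N[1],8):
        y=cc[1]-half+(j+.5)*s
        row=G[j]; x=cc[0]-.1+(np.arange(N[0])+.5)*s
        k=np.where((np.abs(x-(.4917-.03*(y-.118)+sgn*.059))<.012))[0]; gr=np.abs(np.gradient(cv2.GaussianBlur(row[None],(0,0),2)[0]))[k]
        if gr.max()>1: P.append((y,x[k][np.argmax(gr)]))
    P=np.array(P); ok=np.ones(len(P),bool)
    for _ in range(5): f=np.polyfit(*P[ok].T,1); ok=np.abs(P[:,1]-np.polyval(f,P[:,0]))<.0015
    print("edge",f,-np.degrees(np.arctan(f[0])),ok.sum(),len(P),P[ok,0].min(),P[ok,0].max())
E
```

```text
(array([0.49143043, 0.11977364]), array([0.49161111, 0.11989954]), array([0.49082766, 0.15436028]), np.float64(0.03459189114827117), np.float64(90.9984439069615))
top2 flange z 0.07983211223263764 plane [-0.01266181 -0.01946867  0.0797434 ]
scene2 flange z 0.08010305952771907 plane [0.00684266 0.00277325 0.08006167]
edge [-0.02802966  0.55516137] 1.6055610307433106 48 58 0.09225 0.29625
edge [-0.02418848  0.43494137] 1.385627416694236 42 51 0.08025000000000002 0.29225
```

Run:
```python
from hd import *
p=np.load("pics/top1.npz")["p"]
k=bp("top",(198,199),.045); s=.00025
def rect(p,z,c,half=.03):
    g=np.array([[-1,-1],[1,-1],[1,1],[-1,1]])*half; N=int(2*half/s)
    uv=proj("top",np.c_[g+c[:2],np.full(4,z)]).astype(np.float32)
    return cv2.warpPerspective(p,cv2.getPerspectiveTransform(uv,np.array([[0,0],[N,0],[N,N],[0,N]],np.float32)),(N,N),flags=cv2.INTER_CUBIC)
w=(rect(p,.045,k).max(-1)<75).astype(np.uint8); cn=max(cv2.findContours(w,0,2)[0],key=cv2.contourArea)
(x,y),r=cv2.minEnclosingCircle(cn); K=k[:2]+np.array([x,y])*s-.03; print("knob",K,r*s)
# glass edge corners check of mirror plane
for d in(1.5,181.5): print(d,manip.ik([K[0],K[1],.045],Rj(d)),manip.ik([K[0],K[1]-.014,.106],Rj(d)))
```

```text
knob [0.48658198 0.33777281] 0.01103593921661377
1.5 [ 0.4651947   0.45922252 -0.22535897  0.88621483  0.          2.00981109] [ 0.44359595  0.39306671 -0.15965635  1.01807326  0.          1.98821234]
181.5 [ 0.4651947   0.45922252 -0.22535897  0.88621483  0.         -1.13178157] [ 0.44359595  0.39306671 -0.15965635  1.01807326  0.         -1.15338032]
```

```bash
cat > lift.py <<'E'
from hd import *
K=np.array([.4866,.3378,.045]); a=np.radians(91.5); ex=np.array([np.cos(a),np.sin(a),0]); ez=np.array([0,0,1.]); ey=np.cross(ez,ex); H=K-.138*ex
def pos(th): return H+.138*(np.cos(th)*ex+np.sin(th)*ez)
def rider(n,W,p):
    m=(cv2.cvtColor(p,cv2.COLOR_RGB2HSV)); 
    D=W-H; return D@ex,D@ey,D[...,2]
E
python3 - <<'E'
from lift import *
R=Rj(181.5)
manip.move_gripper(.6)
manip.movep(K+[0,0,.12],R); manip.line_to(K,R,velocity=.12); st()
manip.move_gripper(0.,30); st()
P0=np.array(manip.sense()["position"])
for th in np.linspace(0,.46,6)[1:]:
    manip.line_to(pos(th),R,velocity=.05)
st(); manip.dwell(.3); st()
s=manip.sense(); d=np.array(s["position"])-H; print("kin angle",np.arctan2(d[2],d@ex),np.hypot(d[2],d@ex))
A={n:[cam(n) for _ in range(6)] for n in("top","scene")}
out=[]
for n in A:
    p=np.mean([x[0] for x in A[n]],0).astype(np.uint8); W=np.nanmean([x[2] for x in A[n]],0); np.savez(f"pics/{n}3.npz",p=p,W=W)
    D=W-H; X,Y,Z=D@ex,D@ey,D[...,2]
    m=(np.abs(Y)<.03)&(X>.025)&(X<.075)&(np.abs(Z-X*np.tan(.46))<.012)
    f=np.polyfit(X[m],Z[m],1); print(n,"mirror plane",m.sum(),np.arctan(f[0]),f[1])
    u,v=proj(n,H+.077*(np.cos(.46)*ex+np.sin(.46)*ez)+.056*ey)[0].round().astype(int)
    out.append(cv2.resize(p[v-16:v+16,u-16:u+16],(400,400),interpolation=cv2.INTER_CUBIC))
save("raised",np.hstack(out))
E
```

```text
12.1 [0.4871 0.3379 0.0457] F [-0.2  0.2 -0. ] T [-0.04 -0.03  0.04] op 0.6 g 0.0 q6 -1.132
12.48 [0.4875 0.338  0.0458] F [ 2.5 -1.1  3.9] T [-0.12 -0.67 -0.02] op 0.234 g 29.20944392681122 q6 -1.132
14.48 [0.4878 0.3233 0.1061] F [ 7.3  0.6 -2.4] T [ 0.03 -1.41  0.02] op 0.23 g 29.475963413715363 q6 -1.154
14.78 [0.4878 0.3234 0.106 ] F [ 6.9 -1.3 -2.7] T [ 0.06 -1.38 -0.07] op 0.232 g 29.47665810585022 q6 -1.154
kin angle 0.4581926742926013 0.13779390888527757
top mirror plane 558 0.44573014068592065 0.0022993728675380957
scene mirror plane 524 0.4442888204952985 0.004158559742026112<stdin>:14: RuntimeWarning: Mean of empty slice
```

View pics/raised.png

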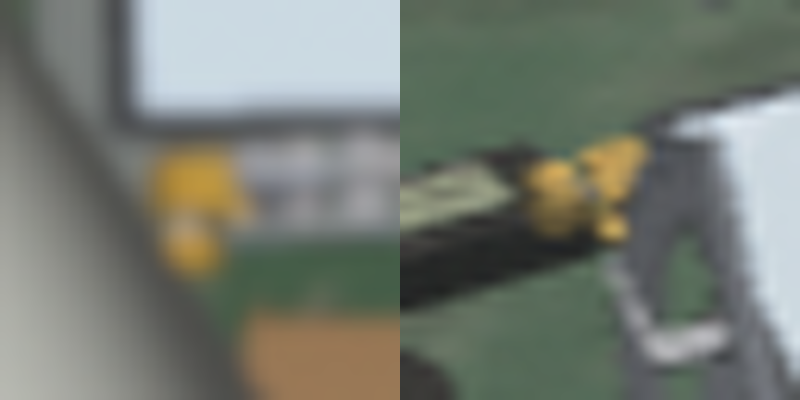

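Run:
```python
from lift import *
a=np.load("pics/scene1.npz")["p"];b=np.load("pics/scene3.npz")["p"]
f=lambda p:cv2.resize(p[160:205,205:245],None,fx=10,fy=10,interpolation=cv2.INTER_CUBIC)
save("cmp",np.hstack([f(a),f(b)]))
for t in(0,.44,.46,.48): print(t,[(((proj("scene",H+r*(np.cos(t)*ex+np.sin(t)*ez)+.056*ey)[0]-[205,160])*10).round()) for r in(.045,.068,.086)])
```

```text
0 [array([158., 325.]), array([119., 277.]), array([ 90., 241.])]
0.44 [array([159., 260.]), array([120., 179.]), array([ 90., 117.])]
0.46 [array([159., 257.]), array([120., 175.]), array([ 91., 112.])]
0.48 [array([160., 255.]), array([121., 171.]), array([ 92., 107.])]
```

View pics/cmp.png

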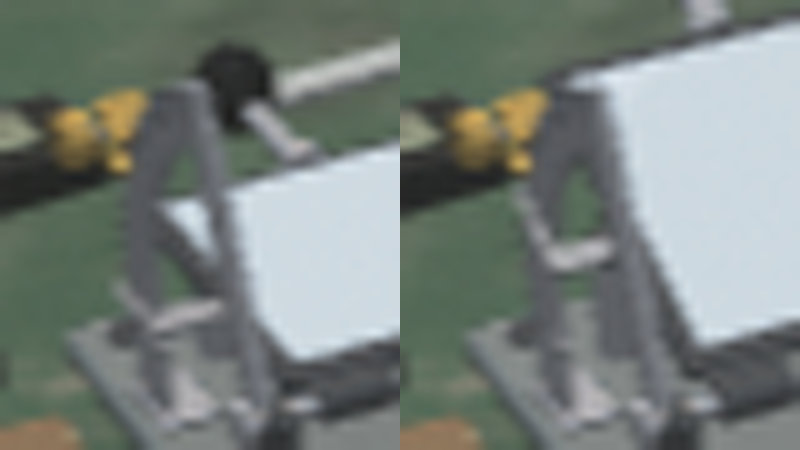

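Run:
```python
from lift import *
for f,vs in(("scene1",range(186,194)),("scene3",range(174,188)),("scene1",range(170,179))):
    z=np.load(f"pics/{f}.npz");p,W=z["p"],z["W"];D=W-H;X,Y,Z=[1e3*q for q in(D@ex,D@ey,D[...,2])]
    print(f)
    for v in vs:
        for u in range(214,223):
            if 40<X[v,u]<90 and 40<Y[v,u]<66 and Z[v,u]>-15: print(u,v,X[v,u].round(1),Y[v,u].round(1),Z[v,u].round(1),p[v,u],"r",np.hypot(X[v,u],Z[v,u]).round(1),"a",np.arctan2(Z[v,u],X[v,u]).round(3))
```

```text
scene1
218 186 69.6 52.5 2.6 [86 89 93] r 69.7 a 0.038
219 186 62.1 52.8 6.7 [85 88 92] r 62.5 a 0.108
220 186 59.6 51.3 7.6 [86 92 91] r 60.1 a 0.127
221 186 60.4 48.7 6.4 [ 86 101  89] r 60.7 a 0.106
218 187 69.3 52.9 0.3 [85 88 92] r 69.3 a 0.004
219 187 64.0 52.3 2.9 [87 90 94] r 64.1 a 0.046
220 187 60.2 51.3 4.7 [89 93 95] r 60.3 a 0.078
221 187 60.7 48.8 3.7 [ 87 101  92] r 60.8 a 0.061
217 188 64.5 57.1 1.4 [114 121 116] r 64.5 a 0.022
218 188 70.5 52.6 -3.1 [87 92 93] r 70.6 a -0.044
219 188 64.0 52.6 0.4 [88 90 95] r 64.0 a 0.006
220 188 61.1 51.2 1.5 [90 94 96] r 61.1 a 0.025
221 188 59.9 49.3 1.6 [ 88 102  92] r 59.9 a 0.027
217 189 61.9 58.2 0.5 [124 128 127] r 61.9 a 0.008
218 189 70.4 52.9 -5.7 [108 108 112] r 70.6 a -0.08
219 189 64.3 52.6 -2.4 [90 92 96] r 64.4 a -0.038
220 189 60.0 51.8 -0.3 [89 93 96] r 60.0 a -0.005
221 189 59.6 49.6 -0.8 [ 89 101  93] r 59.6 a -0.013
218 190 55.2 58.4 1.6 [128 129 132] r 55.3 a 0.029
219 190 65.3 52.5 -5.7 [115 116 120] r 65.5 a -0.086
220 190 60.4 51.9 -3.2 [ 94  98 101] r 60.4 a -0.052
221 190 59.9 49.7 -3.5 [109 114 113] r 60.
[... 6593 characters left out ...]
4] r 69.2 a 0.506
219 176 56.4 52.8 35.4 [84 87 90] r 66.6 a 0.56
220 176 50.5 52.6 38.3 [83 86 90] r 63.4 a 0.649
221 176 44.1 52.6 41.5 [79 82 85] r 60.6 a 0.755
222 176 46.1 49.6 39.7 [81 92 84] r 60.8 a 0.711
217 177 60.1 56.3 32.0 [88 82 67] r 68.1 a 0.489
218 177 63.6 52.8 29.2 [86 87 86] r 70.0 a 0.431
219 177 57.4 52.6 32.3 [86 89 94] r 65.9 a 0.512
220 177 50.9 52.6 35.6 [82 84 88] r 62.1 a 0.61
221 177 48.4 51.3 36.5 [77 81 82] r 60.6 a 0.646
222 177 49.3 48.6 35.3 [82 96 85] r 60.6 a 0.621
218 178 64.9 52.5 25.9 [86 88 92] r 69.9 a 0.38
219 178 58.3 52.5 29.3 [85 87 92] r 65.3 a 0.465
220 178 51.4 52.6 32.8 [81 83 88] r 61.0 a 0.568
221 178 50.9 50.5 32.5 [81 90 86] r 60.4 a 0.568
```

Run:
```python
from lift import *
manip.line_to(pos(.487)+[.0012,0,0],velocity=.04); manip.dwell(.4); st()
for n in("top","scene"):
    A=[cam(n) for _ in range(8)]
    p=np.mean([x[0] for x in A],0).astype(np.uint8); W=np.nanmean([x[2] for x in A],0); np.savez(f"pics/{n}4.npz",p=p,W=W)
    D=W-H; X,Y,Z=[1e3*q for q in(D@ex,D@ey,D[...,2])]
    m=(np.abs(Y)<30)&(X>25)&(X<75)&(np.abs(Z-X*np.tan(.47))<12)
    f=np.polyfit(X[m],Z[m],1); print(n,"mirror",m.sum(),np.arctan(f[0]),f[1])
    r=np.hypot(X,Z);a=np.arctan2(Z,X); m=(Y>54)&(Y<60)&(r>44)&(r<74)&(a>.35)&(a<.6)
    for v,u in zip(*np.nonzero(m)): print(u,v,X[v,u].round(1),Y[v,u].round(1),Z[v,u].round(1),p[v,u],"r",r[v,u].round(1),"a",a[v,u].round(3))
```

```text
16.03 [0.488  0.3216 0.1094] F [ 2.1 -2.  -2.4] T [-0.25 -0.3   0.01] op 0.231 g 29.488575160503387 q6 -1.158
top mirror 565 0.4696636393479433 2.516200334482948
230 219 57.6 54.6 38.6 [108 109 114] r 69.4 a 0.59
232 219 53.3 54.6 35.6 [126 126 132] r 64.1 a 0.589
233 219 51.2 54.6 33.6 [134 133 138] r 61.3 a 0.581
237 219 42.9 54.4 22.1 [144 145 148] r 48.2 a 0.476
238 219 40.7 54.4 20.5 [151 152 155] r 45.5 a 0.466
228 220 62.9 56.3 32.9 [154 134  98] r 70.9 a 0.482
237 220 42.9 56.7 22.8 [147 149 152] r 48.6 a 0.489
238 220 40.7 56.7 20.8 [155 157 160] r 45.8 a 0.473
227 221 65.1 58.5 34.3 [145 128  95] r 73.6 a 0.484
228 221 62.9 58.5 32.9 [148 136 111] r 71.0 a 0.481
237 221 43.1 59.0 22.2 [138 141 144] r 48.4 a 0.476
238 221 40.8 59.1 21.5 [143 146 149] r 46.1 a 0.486
scene mirror 539 0.4749884208145838 4.035608059274305
217 174 63.0 54.7 37.6 [88 80 63] r 73.4 a 0.539
216 175 64.6 56.6 34.9 [145 124  75] r 73.4 a 0.495
217 175 62.4 55.1 35.5 [143 122  81] r 71.8 a 0.517
216 176 64.6 56.9 32.4 [165 142  81] r 72.2 a 0.465
217 176 61.4 55.6 33.6 [179 156  94] r 70.0 a 0.501
217 177 60.7 56.1 31.6 [91 85 71] r 68.4 a 0.48
217 178 58.1 57.2 30.7 [114 119 119] r 65.7 a 0.486
217 179 55.5 58.3 29.8 [128 133 133] r 63.0 a 0.492
218 180 53.1 57.1 28.2 [114 116 120] r 60.1 a 0.488
218 181 50.0 58.3 27.6 [115 117 121] r 57.1 a 0.504
219 182 47.7 57.0 25.8 [113 115 119] r 54.3 a 0.496
219 183 45.9 57.9 24.5 [113 115 119] r 52.0 a 0.491
220 184 42.8 56.9 23.3 [143 146 147] r 48.7 a 0.499
221 184 41.6 55.0 23.4 [150 154 154] r 47.7 a 0.513
220 185 39.9 58.1 22.6 [149 151 154] r 45.9 a 0.515
221 185 39.2 56.1 22.5 [170 171 175] r 45.2 a 0.521
220 186 40.2 58.2 20.0 [148 150 153] r 44.9 a 0.461<stdin>:5: RuntimeWarning: Mean of empty slice
```

Run:
```python
from hd import *
print(heading(np.load("pics/top4.npz")["p"])[3:]); st(); print(manip.job_done())
```

```text
(np.float64(0.034543791703073416), np.float64(90.93142808523744))
16.83 [0.488  0.3216 0.1095] F [-0.3 -3.9 -5. ] T [-0.76 -0.02  0.06] op 0.229 g 29.47150468826294 q6 -1.158
the job is handed in; nothing more can be done
None
```

The job is handed in at about 17 s: the coil sits flat in its seat, released, with its blades within about 1° of straight at the mirror. The arm is holding the mirror at about 0.47 rad, where the needle and index tooth line up to within about 0.01 rad in the camera depth readings.

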